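# Cycle the service key switch on a battery module

## Task

Take the red-handled key from its blue stand, push it fully into the key switch on the white battery module, turn it clockwise until you feel it press lightly into its sprung end stop, turn it back home while it is still fully in, then pull it out and put it back in its stand, upright and fully down. The keyhole plate sits loosely in its frame and the end stop is set differently on every module, so feel for both; press and turn gently, never force the key, and leave the other things on the bench where they are.

Things in the scene. Friction and masses are not known exactly. Their poses are not given: they have to be found in the camera images.
- key: Steel key, flat red handle, 70 g, upright in its stand. Origin: centre of its lower end, z up. Flat bit 24 (x) x 5 (y) x 10 high at z 0-10, shaft 7.5 diameter, collar 30 diameter at z 26-30, handle 34 (x) x 12 (y) at z 30-72. Broad handle faces look to +y and -y: grip across them, fingertips above the collar. Turned half round about z it is the same key.
- stand: Fixed blue stand, origin at the centre of its underside: foot 80 x 80 x 6 high, block 62 x 62 x 40 high with a slot in its top, 30 (along x) x 10 (along y), 34 deep. The key hangs in it, bit along the stand's x (within 0.04 rad at the start), collar resting on the top.
- stand_top (a point): Centre of the slot on the top face of the stand, 40 mm above the bench; axes those of the stand. The key's lower end is 26 mm below it when parked.
- module: Fixed white battery module 120 x 350 x 70 high, long side along y, origin at the centre of its underside. On its top at y = +90 is the key switch: a black frame 74 x 74, rim 104 above the bench, round an aluminium keyhole plate 58 x 58 x 8 thick, top 105 above the bench. The plate is sprung: 1.5 N per mm, up to 8 mm down or 6 up.
- switch (a point): Centre of the switch frame at the unpressed plate's top; module's axes. Keyhole: slot 28 (x) x 7.6 (y), 11 x 11 opening amid it. The plate lies up to 2.5 mm off this point in x and in y, not turned; sideways it holds 50 N. Key goes in straight down, bit along x: fully in, collar on plate, lower end 26 mm below plate top (22 counts). It turns from 18 mm down; turned, it is locked in.
- barrel (a joint): Turn of the brass lock barrel under the plate, rad: 0 = home (in line with the keyhole, a firm stop), growing clockwise seen from above. Drags with about 0.06 N m, stays where left, about 0.1 rad of play on the key each way. Two red marks on the plate turn with it and meet two green marks at home (counts as home within 0.15).
- endstop (a joint): How far the key has pressed the sprung end stop, rad: 0 until the key meets it, somewhere between 0.85 and 1.25 rad of clockwise key turn (hidden, differs each time). The spring adds 1 N m per rad. 0.06 counts as reached; beyond 0.25 (0.25 N m) the key has been forced.
- meter: Loose yellow multimeter 85 x 150 x 34 high lying on the bench; leave it alone.
- driver: Loose blue screwdriver about 200 long lying on the bench; leave it alone.
- wrench: Loose steel wrench lying on the bench; leave it alone.
- contact_can: Loose green spray can 52 diameter x 150 high standing on the bench; leave it alone.
Not all that is in view belongs to the job. There is more than one size of the key; the job needs the smallest.

How it is judged:
By the outcome, as a careful person would: the job done as asked, in the order asked, and still so for the second after the job is handed in, with the robot touching nothing.
It also fails if it takes over 72 s, if anything falls off the work surface, if the arm or the gripper's body presses on something with over 40 N, if the wrist force passes 120 N, or if a joint passes its speed limit or range.

## Robot

A 6-joint arm with a two-finger parallel gripper is mounted at the origin on the work surface. World frame = base frame: x ahead of the robot, y to its left, z up, the work surface at z = 0. Lengths are in m, angles in rad, forces in N, time in s.
With the tool pointing down it reaches from about 0.325 to 0.775 m from the base axis. Payload 5.5 kg.
Tool frame: the origin (TCP) lies midway between the tips of the shut fingers; the grasp point (between the pads) lies arm.grasp_offset behind it (arm.grasp_offset is the distance from the TCP to the grasp point, in m); z points along the fingers, y is the line along which they close (so a half turn about z gives the same grasp; the last joint's range is limited). The gripper opens to 85 mm and grips with 20 to 120 N. Pads are 22 mm wide; open, the fingers measure 114 mm over their backs; the gripper's body (76 mm by 85 mm) begins 54 mm behind the grasp point. The pads swing forward as they close: fully open they stand 13 mm farther back than shut.
Start: joints at [-1.255, 0.091, 1.231, -0, 1.82, -0.057], TCP at [0.219, -0.559, 0.231] pointing down, gripper open.
Joint ranges: [-2.87, 2.87], [-0.86, 2.18], [0.17, 2.46], [-1.51, 4.65], [0.06, 2.69], [-2.65, 2.65]. Speed limits (rad/s): [2.57, 2.57, 3.01, 3.14, 3.14, 3.14].

## Interface

Orientations are given as a rotation vector (axis times angle).
In Python, from rig import arm gives the robot as it stands.
- The arm moves only by the tool arm_command, never from a script. Its argument "plan" is a list that holds one entry, the list of rows, each a list of 5 numbers: the opening, from -1 (shut) to 1 (fully open), so that 0 is half open, then the shift along the tool's x, y, z in cm, then the turn about the tool's z in rad. A call has 1 to 12 rows; each row shifts and turns the commanded pose from where the row before left it, along the tool's axes as they then stand; what a row does not reach is not made up. A row lasts 1/10 s, in which the tool goes at most 50 mm and 8.59 degrees, less where a joint would pass 70% of its speed; a pose out of reach is approached as far as the arm can. A call is refused whole if a number of a shift passes 5 or a number of a turn 0.15, either way. A call with a gripper value outside its range is refused whole. The fingers move at their own pace and stop on an object; "newtons" is the grip in N (left out, the last holds). Time passes only in rows, so rows that do not move let the fingers close. It gives the time, the measured TCP pose, the force, the opening and the grip force at its end, in the units of the state.
- arm.observe(): the state, without advancing time (a new reading comes with each control period).
- arm.read_camera(name): name is "side" or "top"; returns the picture (384x512x3 uint8, red, green, blue); there is no depth.
- arm.camera_params(name): a dict with "fx", "fy", "cx", "cy" (pixels), "k1" (the pictures are not rectified: a ray, as slopes to the right and down, at radius r is drawn at 1 + k1 r^2 times it, then the intrinsics apply), "view" (4x4, takes a point from world to camera coordinates). Camera axes: x right, y up, looking along -z (the intrinsics and any distortion apply to the point x, -y, -z); pixel columns grow to the right and rows downward; lengths in m; the calibration is good to about 2 mm. A picture is of the moment at which its call begins. camera_params takes no time and is no camera call.
- arm.finish_job(): hands the job in; it is judged then, once.
Trained networks look in the newest picture that a camera, given by its name, has taken for a name from the list of things; names that differ only in an ending like _2 or _b are one class to them, and where a whole thing is asked for, a point or a joint stands for the part that bears it (a point fixed in the world has none). Each returns a list of dicts, best first, with "p" (0 to 1); they miss things now and then, are a little off and sometimes report something else, mostly with a low value. They report only what shows in the picture. A call takes as long as a camera call. They do not tell look-alikes from the thing itself.
- arm.search_frame(camera, thing): "extent" ([left, top, right, bottom] as shares, 0 to 1, of the picture: columns of its width, rows of its height, round what is visible of it).
- arm.landmark_of(camera, thing): "location" ([row, column] as shares, 0 to 1, of the picture: columns of its width, rows of its height: a listed point, or the origin of a listed thing).
The state is a dict: "clock": time; "joint_positions": joint angles; "qd": joint speeds; "joint_torque": joint torques, N m; "tool_pos": TCP position; "tool_rot": TCP orientation; "contact_force": force on the tool from outside, world axes, zero at the start; "moment": the same for the moment, N m; "width": opening from 0.0 (shut) to 1.0 (fully open); "finger_force": force on a finger pad.
Only numpy, scipy, OpenCV 4.12 (cv2) and the standard library are available. Lean on these libraries where they do the work, as an engineer would, in place of code of your own. Each camera call takes 0.05 s, during which the arm holds its last target. There are 200 camera calls.

## Working session

There is one attempt and no reset: what is moved stays moved. The work goes in short steps, Python scripts to look and compute and a tool call to move; the robot and the scene stay as the last step left them, time stands still between calls to the robot, and variables do not carry over. Pictures are saved under pics/ and viewed, at most 10 in all, crops included, and the job is handed in when it is done.

Besides the shell and the picture viewer there is one more tool, called after ">>>" by a JSON object that holds its "name" and its "arguments", one argument or row to a line. arm_command: Moves the arm, as the interface text tells. Its arguments: {"type":"object","properties":{"plan":{"type":"array"},"newtons":{"type":"number"}},"required":["plan"]}

```bash
mkdir -p pics; ls
cat > h.py <<'E'
import numpy as np, cv2
from rig import arm
from scipy.spatial.transform import Rotation as R
def pix2w(cam,u,v,z):
    c=arm.camera_params(cam); K=np.array([[c['fx'],0,c['cx']],[0,c['fy'],c['cy']],[0,0,1.]])
    x,y=cv2.undistortPoints(np.array([[[u,v]]],float),K,np.array([c['k1'],0,0,0.]))[0,0]
    V=np.array(c['view']); Rm=V[:3,:3]; o=-Rm.T@V[:3,3]; d=Rm.T@np.array([x,-y,-1])
    return o+d*(z-o[2])/d[2]
def w2pix(cam,p):
    c=arm.camera_params(cam); V=np.array(c['view']); q=V[:3,:3]@np.array(p)+V[:3,3]
    x,y=q[0]/-q[2],-q[1]/-q[2]; s=1+c['k1']*(x*x+y*y)
    return np.array([c['fx']*x*s+c['cx'],c['fy']*y*s+c['cy']])
def shot(cam,name):
    im=arm.read_camera(cam); cv2.imwrite(f'pics/{name}.png',im[:,:,::-1]); return im
E
python3 - <<'E'
from h import *
np.set_printoptions(precision=4,suppress=True)
a=shot('top','top0');b=shot('side','side0')
cv2.imwrite('pics/both0.png',cv2.resize(np.vstack([a,b])[:,:,::-1],None,fx=.78,fy=.78))
print(arm.grasp_offset)
for t in ['key','stand_top','switch','module']:
    for c in ['top','side']:
        for d in arm.landmark_of(c,t): print(c,t,np.round([d['location'][1]*512,d['location'][0]*384,d['p']],2))
for c in ['top','side']: print(c,arm.camera_params(c))
print(arm.observe())
E
```

```text
pics
0.0187
top key [332.19 216.31   0.66]
top key [295.12 224.22   0.48]
side key [227.79 245.49   0.66]
side key [197.48 288.61   0.54]
side key [230.81 270.68   0.53]
top stand_top [333.41 216.19   0.65]
side stand_top [233.32 263.     0.89]
top switch [240.38 156.6    0.68]
side switch [279.71 180.21   0.85]
top module [268.9  163.32   0.98]
top module [331.88 217.19   0.55]
side module [285.39 224.22   0.86]
top {'fx': 496.3145870286357, 'fy': 496.3145870286357, 'cx': 252.79680775015794, 'cy': 189.94593677889884, 'k1': -0.10831196522562181, 'view': array([[ 0.0033, -1.    ,  0.0069,  0.027 ],
       [ 0.988 ,  0.0043,  0.1542, -0.4945],
       [-0.1542,  0.0063,  0.988 , -1.5389],
       [ 0.    ,  0.    ,  0.    ,  1.    ]])}
side {'fx': 476.3739680716073, 'fy': 476.3739680716073, 'cx': 249.1437663950734, 'cy': 193.08145183911594, 'k1': -0.09697124585736287, 'view': array([[ 0.9984, -0.0567,  0.0082, -0.4749],
       [ 0.0344,  0.7072,  0.7061, -0.0995],
       [-0.0458, -0.7047,  0.708 , -1.6133],
       [ 0.    ,  0.    ,  0.    ,  1.    ]])}
{'clock': 0.5, 'joint_positions': array([-1.2547,  0.0911,  1.2307, -0.    ,  1.8198, -0.0567]), 'qd': array([ 0.0006, -0.0013,  0.001 ,  0.0002, -0.0005, -0.0006]), 'joint_torque': array([ -0.001 , -45.7913, -41.7657,  -0.0001,   0.0011,  -0.    ]), 'tool_pos': array([ 0.2185, -0.5588,  0.2312]), 'tool_rot': array([-3.0871, -0.5823,  0.    ]), 'contact_force': array([-1.2537, -1.1429,  0.3532]), 'moment': array([ 0.0039, -0.0148,  0.0277]), 'finger_force': 0.0, 'width': 1.000059780517205}
```

View pics/both0.png

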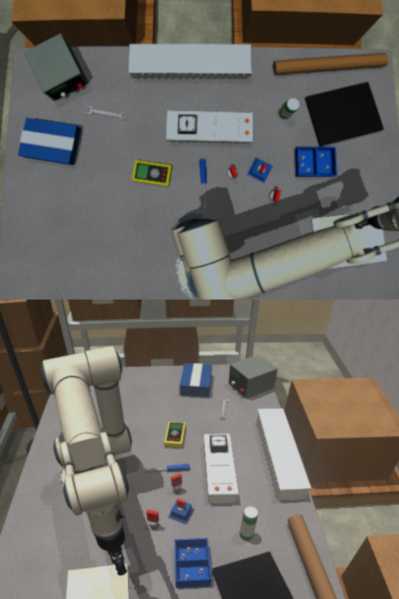

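Three red-handled candidates appear in the top view: about (299,219), (333,216) and (353,250). The one at (333,216) stands in the blue stand. I'll check it in a close crop.

Run:
```python
from h import *
np.set_printoptions(precision=4,suppress=True)
a=cv2.imread('pics/top0.png');b=cv2.imread('pics/side0.png')
A=cv2.resize(a[190:270,270:376],None,fx=5.6,fy=5.6,interpolation=3)[:300]
A=cv2.resize(a[190:262,275:371],None,fx=4,fy=4,interpolation=3)
B=cv2.resize(b[215:295,180:270],None,fx=4,fy=4,interpolation=3)
C=cv2.resize(a[135:180,210:330],None,fx=3.2,fy=3.2,interpolation=3)
A=cv2.resize(A,(400,300));B=cv2.resize(B,(400,300*1)) if 0 else B[:, :]
im=np.zeros((600,800,3),np.uint8); im[:300,:400]=A; im[:320,420:780]=B
im[330:330+C.shape[0],:C.shape[1]]=C
C=cv2.resize(b[160:205,255:315],None,fx=5,fy=5,interpolation=3); im[330:330+C.shape[0],420:420+C.shape[1]]=C
cv2.imwrite('pics/crop0.png',im)
print('stand',pix2w('top',333.4,216.2,.040),pix2w('side',233.3,263,.040))
print('switch',pix2w('top',240.4,156.6,.105),pix2w('side',279.7,180.2,.105))
```

```text
stand [ 0.4112 -0.2263  0.04  ] [ 0.4145 -0.2206  0.04  ]
switch [0.5876 0.0677 0.105 ] [0.5826 0.0693 0.105 ]
```

View pics/crop0.png

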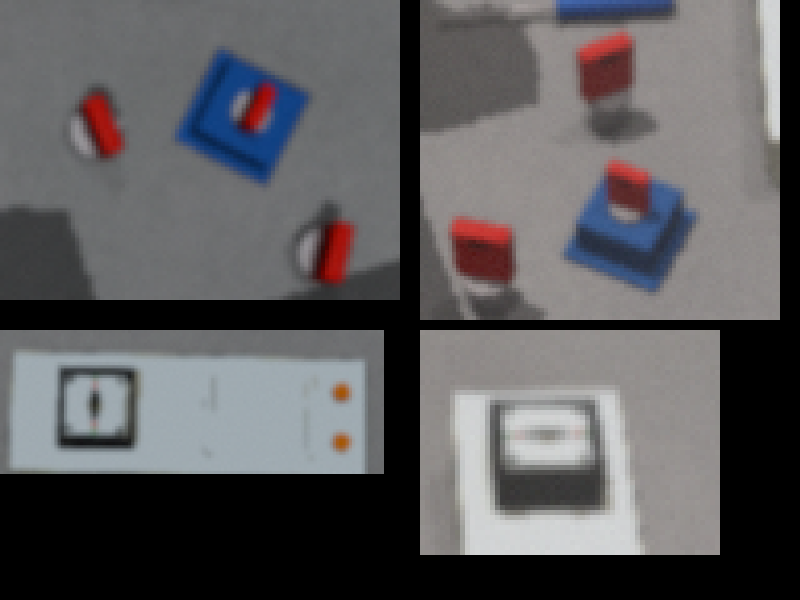

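The stand key at crop (260,108), which is top px (333,216), has the smallest handle. The other two, at top px (299,219) and (353,250), stand free and are larger. The keyhole slot shows at about (240,157) and home marks are aligned. Next I fit poses by silhouette.

```bash
cat > fit.py <<'E'
from h import *
from scipy.optimize import minimize
def box(cx,cy,hx,hy,z0,z1):
    return np.array([[cx+i*hx,cy+j*hy,z] for i in(-1,1) for j in(-1,1) for z in(z0,z1)])
def rend(cam,parts,p,S=8,win=None):
    x,y,t=p; m=np.zeros((384*S//1,512*S),np.uint8) if win is None else np.zeros(((win[3]-win[1])*S,(win[2]-win[0])*S),np.uint8)
    c,s=np.cos(t),np.sin(t)
    for P in parts:
        W=np.c_[x+c*P[:,0]-s*P[:,1],y+s*P[:,0]+c*P[:,1],P[:,2]]
        q=np.array([(w2pix(cam,w)+.5-np.array(win[:2]))*S for w in W])
        cv2.fillConvexPoly(m,cv2.convexHull(np.round(q).astype(np.int32)),255)
    return cv2.resize(m,(win[2]-win[0],win[3]-win[1]),interpolation=cv2.INTER_AREA)/255.
def fit(cam,soft,parts,p0,win):
    f=lambda d:np.sum((rend(cam,parts,[p0[0]+d[0]/1e3,p0[1]+d[1]/1e3,p0[2]+d[2]/50],win=win)-soft)**2)
    best=min((minimize(f,[0,0,k],method='Nelder-Mead',options=dict(initial_simplex=np.array([[0,0,k],[4,0,k],[0,4,k],[0,0,k+4]]))) for k in(-6,0,6)),key=lambda r:r.fun)
    d=best.x; return np.array([p0[0]+d[0]/1e3,p0[1]+d[1]/1e3,p0[2]+d[2]/50]),best.fun
def redmask(im):
    im=im.astype(float); return np.clip((im[:,:,0]-im[:,:,1:].max(2)-15)/90,0,1)
STAND=[box(0,0,.04,.04,0,.006),box(0,0,.031,.031,0,.04)]
HAND=[box(0,0,.017,.006,.030,.072)]
E
python3 - <<'E'
from fit import *
np.set_printoptions(precision=4,suppress=True)
for cam,c in(('top',(333,216)),('side',(231,263))):
    im=cv2.imread(f'pics/{cam}0.png')[:,:,::-1]
    w=(c[0]-22,c[1]-22,c[0]+22,c[1]+22) if cam=='top' else (c[0]-25,c[1]-26,c[0]+25,c[1]+32)
    I=im[w[1]:w[3],w[0]:w[2]].astype(float)
    bl=((I[:,:,2]-I[:,:,0])>25).astype(np.uint8)
    rd=redmask(I)
    # stand: blue hull
    n,l,st,_=cv2.connectedComponentsWithStats(bl); k=1+np.argmax(st[1:,4]); b=(l==k)|(rd>.3)
    if cam=='top': b=cv2.morphologyEx(b.astype(np.uint8),cv2.MORPH_CLOSE,np.ones((7,7))).astype(float)
    else: b=(l==k).astype(float); b=cv2.morphologyEx(b.astype(np.uint8),cv2.MORPH_CLOSE,np.ones((9,9))).astype(float)
    print(cam,'stand',*fit(cam,b,STAND,(.412,-.223,-.45),w), b.sum())
    H=[h+np.array([0,0,.014]) for h in HAND]
    print(cam,'key',*fit(cam,rd,H,(.412,-.223,-.45),w), rd.sum(), rd.max())
# module
im=cv2.imread('pics/top0.png').astype(float)
g=im.mean(2)
m=(g>150).astype(np.uint8); m=cv2.morphologyEx(m,cv2.MORPH_CLOSE,np.ones((15,15)))
n,l,st,_=cv2.connectedComponentsWithStats(m); k=l[165,290]
cs=cv2.findContours((l==k).astype(np.uint8),0,1)[0][0]
W=np.array([pix2w('top',*p[0],.07)[:2] for p in cs],np.float32)
r=cv2.minAreaRect(W*1000); print('module rect',r)
print('cam pos',[(-np.array(arm.camera_params(c)['view'])[:3,:3].T@np.array(arm.camera_params(c)['view'])[:3,3]) for c in('top','side')])
print(R.from_rotvec(arm.observe()['tool_rot']).as_matrix())
E
```

```text
Traceback (most recent call last):
  File "fit.py", line 15, in fit
    best=min((minimize(f,[0,0,k],method='Nelder-Mead',options=dict(initial_simplex=np.array([[0,0,k],[4,0,k],[0,4,k],[0,0,k+4]]))) for k in(-6,0,6)),key=lambda r:r.fun)
  File "fit.py", line 15, in <genexpr>
    best=min((minimize(f,[0,0,k],method='Nelder-Mead',options=dict(initial_simplex=np.array([[0,0,k],[4,0,k],[0,4,k],[0,0,k+4]]))) for k in(-6,0,6)),key=lambda r:r.fun)
              ~~~~~~~~^^^^^^^^^^^^^^^^^^^^^^^^^^^^^^^^^^^^^^^^^^^^^^^^^^^^^^^^^^^^^^^^^^^^^^^^^^^^^^^^^^^^^^^^^^^^^^^^^^^^^^^^^^^^
  File "fit.py", line 14, in <lambda>
    f=lambda d:np.sum((rend(cam,parts,[p0[0]+d[0]/1e3,p0[1]+d[1]/1e3,p0[2]+d[2]/50],win=win)-soft)**2)
                       ~~~~^^^^^^^^^^^^^^^^^^^^^^^^^^^^^^^^^^^^^^^^^^^^^^^^^^^^^^^^^^^^^^^^^
  File "fit.py", line 10, in rend
    q=np.array([(w2pix(cam,w)+.5-np.array(win[:2]))*S for w in W])
                 ~~~~~^^^^^^^
  File "h.py", line 10, in w2pix
    c=arm.camera_params(cam); V=np.array(c['view']); q=V[:3,:3]@np.array(p)+V[:3,3]
ValueError: time passes only in moves, steps and waits
```

```bash
sed -i 's/^def pix2w/import functools\n@functools.cache\ndef cp(c): return arm.camera_params(c)\ndef pix2w/; s/c=arm.camera_params(cam)/c=cp(cam)/' h.py
cat > m1.py <<'E'
from fit import *
np.set_printoptions(precision=4,suppress=True)
for cam,c in(('top',(333,216)),('side',(231,263))):
    im=cv2.imread(f'pics/{cam}0.png')[:,:,::-1]
    w=(c[0]-22,c[1]-22,c[0]+22,c[1]+22) if cam=='top' else (c[0]-25,c[1]-26,c[0]+25,c[1]+32)
    I=im[w[1]:w[3],w[0]:w[2]].astype(float)
    bl=((I[:,:,2]-I[:,:,0])>25).astype(np.uint8)
    rd=redmask(I)
    n,l,st,_=cv2.connectedComponentsWithStats(bl); k=1+np.argmax(st[1:,4]); b=(l==k)
    b=cv2.morphologyEx(b.astype(np.uint8),cv2.MORPH_CLOSE,np.ones((9,9))).astype(float)
    print(cam,'stand',*fit(cam,b,STAND,(.412,-.223,-.45),w), b.sum())
    H=[h+np.array([0,0,.014]) for h in HAND]
    print(cam,'key',*fit(cam,rd,H,(.412,-.223,-.45),w), rd.sum(), rd.max())
im=cv2.imread('pics/top0.png').astype(float)
g=im.mean(2)
m=(g>150).astype(np.uint8); m=cv2.morphologyEx(m,cv2.MORPH_CLOSE,np.ones((15,15)))
n,l,st,_=cv2.connectedComponentsWithStats(m); k=l[165,290]
cs=cv2.findContours((l==k).astype(np.uint8),0,1)[0][0]
W=np.array([pix2w('top',*p[0],.07)[:2] for p in cs],np.float32)
r=cv2.minAreaRect(W*1000); print('module rect',r)
print('cam pos',[-np.array(cp(c)['view'])[:3,:3].T@np.array(cp(c)['view'])[:3,3] for c in('top','side')])
print(R.from_rotvec(arm.observe()['tool_rot']).as_matrix())
E
python3 m1.py
```

```text
top stand [ 0.4107 -0.2301 -0.4751] 27.977085736255287 657.0
top key [ 0.4121 -0.2327 -0.5029] 15.179823144944251 41.15555555555555 1.0
side stand [ 0.4093 -0.2307 -0.4819] 147.44444444444443 525.0
side key [ 0.4104 -0.2294 -0.5025] 53.35704558075954 66.68888888888888 1.0
module rect ((581.7071533203125, -19.753646850585938), (344.403564453125, 115.22734069824219), 88.82910919189453)
cam pos [array([0.2512, 0.0388, 1.5965]), array([ 0.4036, -1.0934,  1.2164])]
[[ 0.9313  0.3643 -0.    ]
 [ 0.3643 -0.9313  0.0001]
 [-0.     -0.0001 -1.    ]]
```

>>> {"name": "arm_command", "arguments": {
  "plan": [
    [[1,3.73,-2.96,0,0],[1,3.73,-2.96,0,0],[1,3.73,-2.96,0,0],[1,3.73,-2.96,0,0],[1,3.73,-2.96,0,0],[1,3.73,-2.96,0,0],[1,3.73,-2.96,0,0],[1,3.73,-2.96,0,0],[1,0,0,0,-0.15],[1,0,0,0,-0.15],[1,0,0,0,-0.15],[1,0,0,0,-0.15]]
  ],
  "newtons": 60
}}

```text
clock: 1.7
tool_pos: [0.4103, -0.2293, 0.2315]
tool_rot: [2.772, 1.478, 0.0]
contact_force: [0.1, -0.2, -0.5]
width: 1.0
finger_force: 0.0
```

>>> {"name": "arm_command", "arguments": {
  "plan": [
    [[0.2,0,0,0,-0.15],[0.2,0,0,0,-0.15],[0.2,0,0,0,-0.15],[0.2,0,0,0,-0.15],[0.2,0,0,0,-0.15],[0.2,0,0,0,-0.15],[0.2,0,0,0,-0.15],[0.2,0,0,0,-0.15],[0.2,0,0,0,-0.15],[0.2,0,0,0,-0.15],[0.2,0,0,0,-0.15],[0.2,0,0,0,0]]
  ]
}}

```text
clock: 2.9
tool_pos: [0.4102, -0.2296, 0.2314]
tool_rot: [0.804, 3.037, -0.0]
contact_force: [-0.4, -1.1, 1.0]
width: 0.597
finger_force: 0.0
```

```bash
cat >> h.py <<'E'
np.set_printoptions(precision=4,suppress=True)
def st():
    s=arm.observe(); M=R.from_rotvec(s['tool_rot']).as_matrix()
    print('t',round(s['clock'],2),'pos',s['tool_pos'],'yaw',round(np.arctan2(M[1,0],M[0,0]),4),'tilt',M[:2,2],'F',s['contact_force'],'M',s['moment'],'w',round(s['width'],4),'ff',round(s['finger_force'],1),'q6',round(s['joint_positions'][5],3))
    return s,M
def to(x,y,z,yaw):
    s,M=st(); d=M.T@(np.array([x,y,z])-s['tool_pos'])*100
    t=-(yaw-np.arctan2(M[1,0],M[0,0])); t=(t+np.pi)%(2*np.pi)-np.pi
    print('tool shift cm',d,'turn',round(t,4))
E
python3 -c "
from h import *
to(.4105,-.2303,.100,-.49+np.pi)"
```

```text
t 2.9 pos [ 0.4102 -0.2296  0.2314] yaw 2.6241 tilt [ 0.0003 -0.0002] F [-0.3889 -1.061   1.0321] M [ 0.0355 -0.0178  0.0041] w 0.5969 ff 0.0 q6 -1.636
tool shift cm [-0.0595 -0.0479 13.1413] turn -0.0275
```

>>> {"name": "arm_command", "arguments": {
  "plan": [
    [[0.2,-0.05,-0.05,5,-0.027],[0.2,0,0,5,0],[0.2,0,0,4,0],[0.2,0,0,2.2,0],[0.2,0,0,2,0],[0.2,0,0,0,0],[-1,0,0,0,0],[-1,0,0,0,0],[-1,0,0,0,0],[-1,0,0,0,0],[-1,0,0,0,0],[-1,0,0,0,0]]
  ],
  "newtons": 60
}}

```text
clock: 4.1
tool_pos: [0.4113, -0.2309, 0.0512]
tool_rot: [0.764, 3.044, -0.002]
contact_force: [-0.0, -0.2, 6.3]
width: 0.132
finger_force: 59.0
```

```bash
python3 -c "
from h import *
st()
a=shot('top','top1');b=shot('side','side1')
A=cv2.resize(a[185:245,290:370],None,fx=5,fy=5,interpolation=3);B=cv2.resize(b[215:295,180:270],None,fx=4,fy=4,interpolation=3)
im=np.zeros((330,800,3),np.uint8);im[:300,:400]=A;im[:320,420:780]=B;cv2.imwrite('pics/crop1.png',im[:,:,::-1])"
```

```text
t 4.1 pos [ 0.4113 -0.2309  0.0512] yaw 2.6495 tilt [ 0.0028 -0.0018] F [-0.0377 -0.2011  6.3256] M [-0.0065  0.0134  0.0004] w 0.1319 ff 59.0 q6 -1.662
```

View pics/crop1.png

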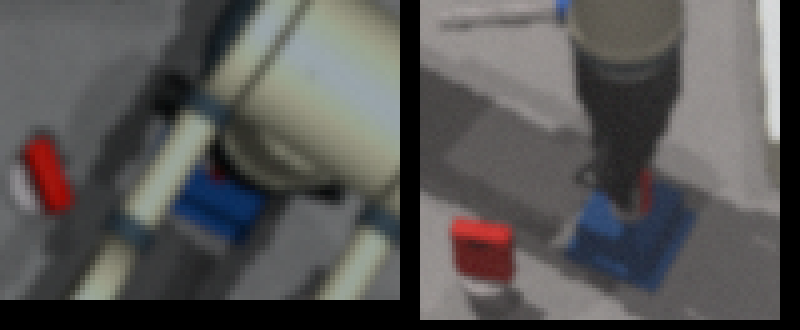

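Gripped: width is about 11.2 mm on the 12 mm handle at 59 N, with the key pressed down in its stand (crop side px about (645,190)). Lifting now.

>>> {"name": "arm_command", "arguments": {
  "plan": [
    [[-1,0,0,-0.2,0],[-1,0,0,-1,0],[-1,0,0,-2,0],[-1,0,0,-4,0],[-1,0,0,-4,0],[-1,0,0,-4,0],[-1,0,0,0,0],[-1,0,0,0,0]]
  ]
}}

```text
clock: 5.0
tool_pos: [0.4107, -0.2305, 0.2027]
tool_rot: [0.764, 3.045, -0.001]
contact_force: [0.0, 0.3, -1.1]
width: 0.127
finger_force: 58.3
```

```bash
python3 -c "
from h import *
to(.585,.070,.200,np.pi-.02)
a=shot('top','top2');b=shot('side','side2')
for p in [(.411,-.231,.2)]: print(w2pix('top',p),w2pix('side',p))
u,v=np.round(w2pix('side',(.411,-.231,.18))).astype(int)
B=cv2.resize(b[v-40:v+40,u-40:u+40],None,fx=5,fy=5,interpolation=3)
C=cv2.resize(b[215:295,180:270],None,fx=4,fy=4,interpolation=3)
im=np.zeros((400,800,3),np.uint8);im[:,:400]=B;im[:320,420:780]=C;cv2.imwrite('pics/crop2.png',im[:,:,::-1])"
```

```text
t 5.0 pos [ 0.4107 -0.2305  0.2027] yaw 2.6498 tilt [ 0.0021 -0.0013] F [ 0.0332  0.2592 -1.1124] M [-0.023   0.0099 -0.0025] w 0.1268 ff 58.3 q6 -1.663
tool shift cm [-1.1687 34.7161  0.2687] turn -0.4718
[344.4513 210.5465] [231.2683 231.6329]
```

View pics/crop2.png

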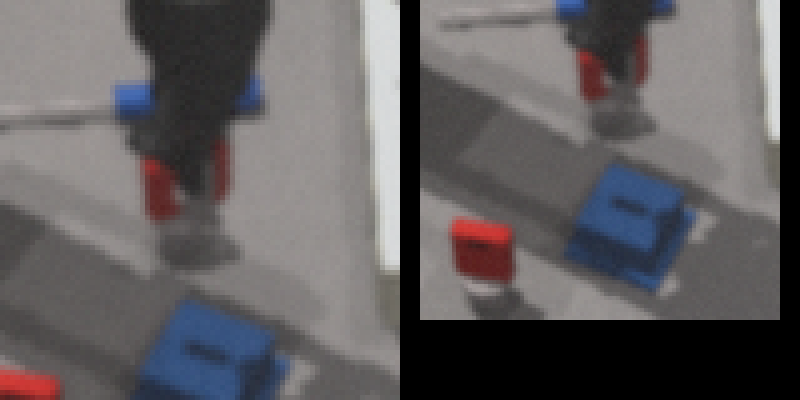

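The stand slot is now empty at crop (628,205), so the key is in the gripper (side px about (231,232)). Next I measure the keyhole from the first pictures.

```bash
cat > m2.py <<'E'
from fit import *
for cam,c in(('top',(240,157)),('side',(280,181))):
    g=cv2.imread(f'pics/{cam}0.png').astype(float).mean(2)
    if cam=='top': mask0=lambda p: None
    # rectify the switch area to world plane z=.105, 0.5 mm/px, 90x90 mm
    ctr=pix2w(cam,*c,.105)[:2]; N=180
    pts=np.array([[w2pix(cam,(ctr[0]+(N/2-i)*.0005,ctr[1]+(N/2-j)*.0005,.105)) for j in range(N)] for i in range(N)],np.float32)
    r=cv2.remap(g.astype(np.float32),pts[...,0],pts[...,1],cv2.INTER_CUBIC)
    cv2.imwrite(f'pics/rect_{cam}.png',cv2.resize(r,None,fx=2.2,fy=2.2))
    # plate: bright
    def cen(m,w=None):
        I,J=np.nonzero(m); w=np.ones(len(I)) if w is None else w[I,J]
        return np.array([ctr[0]+(N/2-np.average(I,weights=w))*.0005,ctr[1]+(N/2-np.average(J,weights=w))*.0005])
    b=((r>110)).astype(np.uint8); k=np.ones((25,25))
    f=cv2.morphologyEx(b,cv2.MORPH_CLOSE,np.ones((21,21)))
    n,l,s,ce=cv2.connectedComponentsWithStats(f,connectivity=4); idx=l[90,60] or l[90,120]
    pl=(l==idx).astype(np.uint8); rc=cv2.minAreaRect(np.argwhere(pl)[:,::-1].astype(np.float32))
    print(cam,'plate',cen(pl),rc,s[idx])
    inn=cv2.erode(pl,np.ones((31,31))); 
    D=np.clip(np.median(r[pl>0])*.85-r,0,None)*inn
    print('slot',cen(D>0,D), 'ext', np.argwhere(D>20).min(0),np.argwhere(D>20).max(0))
a,b=cv2.imread('pics/rect_top.png'),cv2.imread('pics/rect_side.png'); cv2.imwrite('pics/rect.png',np.hstack([a,b]))
E
python3 m2.py
```

```text
top plate [0.592  0.0686] ((89.5, 89.5), (179.0, 179.0), 90.0) [    0     0   180   180 27233]
slot [0.5985 0.0596] ext [22 14] [132 166]
side plate [0.584  0.0717] ((89.5, 89.5), (179.0, 179.0), 90.0) [    0     0   180   180 27870]
slot [0.5756 0.0737] ext [18 16] [170 132][ WARN:0@1.302] global loadsave.cpp:1063 imwrite_ Unsupported depth image for selected encoder is fallbacked to CV_8U.
```

View pics/rect.png

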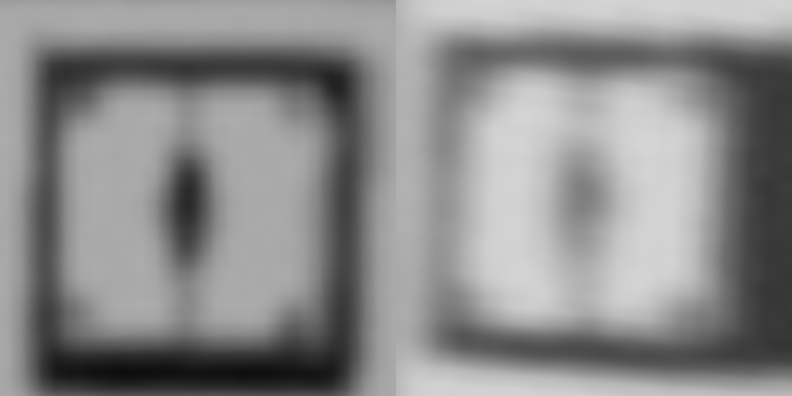

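The rectified crops show the slot at about (187,207) in the top view and (582,200) in the side view, aligned with the plate. Centroids come from that inner window.

Run:
```python
from fit import *
for cam,c,s0 in(('top',(240,157),(94,85)),('side',(280,181),(91,84))):
    g=cv2.imread(f'pics/{cam}0.png').astype(np.float32).mean(2)
    ctr=pix2w(cam,*c,.105)[:2]; N=180
    pts=np.array([[w2pix(cam,(ctr[0]+(N/2-i)*.0005,ctr[1]+(N/2-j)*.0005,.105)) for j in range(N)] for i in range(N)],np.float32)
    r=cv2.remap(g,pts[...,0],pts[...,1],cv2.INTER_CUBIC)
    for it in range(5):
        i,j=int(round(s0[0])),int(round(s0[1])); W=r[i-38:i+39,j-28:j+29]
        D=np.clip(np.median(W)*.9-W,0,None); I,J=np.indices(D.shape)
        s0=(i-38+np.average(I,weights=D),j-28+np.average(J,weights=D))
    print(cam,'slot',ctr[0]+(N/2-s0[0])*.0005,ctr[1]+(N/2-s0[1])*.0005)
```

```text
top slot 0.5841384575978282 0.07157379500799485
side slot 0.5829389108924008 0.06823966303040235
```

>>> {"name": "arm_command", "arguments": {
  "plan": [
    [[-1,-0.13,4.33,0,0],[-1,-0.13,4.33,0,0],[-1,-0.13,4.33,0,0],[-1,-0.13,4.33,0,0],[-1,-0.13,4.33,0,0],[-1,-0.13,4.33,0,0],[-1,-0.13,4.33,0,0],[-1,-0.13,4.33,0,0],[-1,0,0,0,-0.118],[-1,0,0,0,-0.118],[-1,0,0,0,-0.118],[-1,0,0,0,-0.118]]
  ]
}}

```text
clock: 6.3
tool_pos: [0.5823, 0.0703, 0.1987]
tool_rot: [-0.023, -3.137, 0.001]
contact_force: [0.4, -0.1, -1.0]
width: 0.129
finger_force: 58.7
```

```bash
python3 -c "
from h import *
to(.5835,.070,.154,np.pi-.02)"
```

```text
t 6.3 pos [0.5823 0.0703 0.1987] yaw 3.127 tilt [-0.0043 -0.0003] F [ 0.3638 -0.0549 -0.9793] M [0.0133 0.0102 0.0235] w 0.1288 ff 58.7 q6 -1.494
tool shift cm [-0.1385 -0.0317  4.4706] turn 0.0054
```

>>> {"name": "arm_command", "arguments": {
  "plan": [
    [[-1,-0.1,0,2,0],[-1,0,0,1.5,0],[-1,0,0,1,0],[-1,0,0,0,0],[-1,0,0,0,0]]
  ]
}}

```text
clock: 6.8
tool_pos: [0.5839, 0.0701, 0.156]
tool_rot: [-0.031, -3.141, 0.0]
contact_force: [0.4, 0.2, -0.8]
width: 0.131
finger_force: 58.7
```

```bash
python3 -c "
from h import *
to(.5835,.070,.1482,np.pi-.02)
b=shot('side','side3');a=shot('top','top3')
u,v=np.round(w2pix('side',(.5835,.07,.11))).astype(int);print(u,v,w2pix('side',(.5835,.07,.115)),w2pix('side',(.5835+.012,.07,.115)))
B=cv2.resize(b[v-30:v+20,u-32:u+32],None,fx=8,fy=8,interpolation=3)
A=cv2.resize(a[140:174,222:258],None,fx=8,fy=8,interpolation=3)
im=np.zeros((400,800,3),np.uint8);im[:,:512]=B;im[:272,512:]=A;cv2.imwrite('pics/crop3.png',im[:,:,::-1])"
```

```text
t 6.8 pos [0.5839 0.0701 0.156 ] yaw 3.1217 tilt [-0.0009 -0.0001] F [ 0.3586  0.1565 -0.7982] M [-0.0336 -0.0381 -0.0177] w 0.1312 ff 58.7 q6 -1.489
tool shift cm [ 0.0378 -0.0152  0.7752] turn 0.0001
280 179 [280.1124 177.9028] [283.6446 177.7872]
```

View pics/crop3.png

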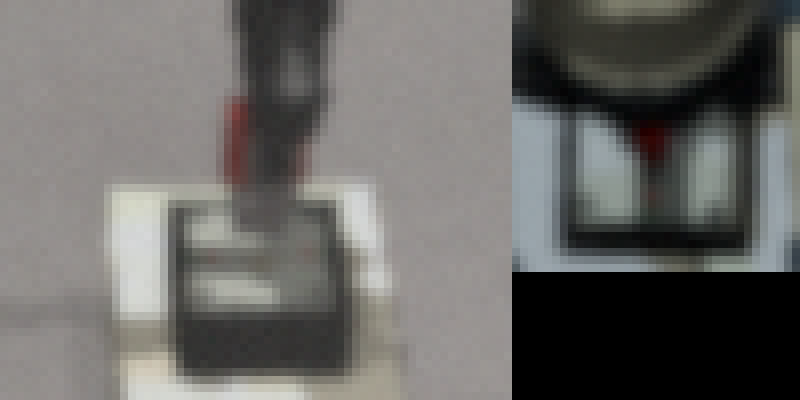

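Run:
```python
from fit import *
im=cv2.imread('pics/side3.png')[:,:,::-1]
m=redmask(im[155:175,265:300]); print(np.round(m[4:19],1))
for x in(.5639,.5839-.017,.5839,.5839+.017): print(x,[np.round(w2pix('side',(x,.07,z))-[265,155],2) for z in (.119+.03,.119+.072)], np.round(w2pix('side',(x,.064,.119+.05))-[265,155],2))
```

```text
[[0.  0.  0.  0.  0.  0.  0.  0.  0.  0.  0.  0.  0.  0.  0.  0.  0.  0.
  0.  0.  0.  0.  0.  0.  0.  0.  0.  0.  0.  0.  0.  0.  0.  0.  0. ]
 [0.  0.  0.  0.  0.  0.  0.  0.  0.  0.  0.  0.  0.  0.  0.  0.  0.  0.
  0.  0.  0.  0.  0.  0.  0.  0.  0.  0.  0.  0.  0.  0.  0.  0.  0. ]
 [0.  0.  0.  0.  0.  0.  0.  0.  0.  0.  0.  0.  0.1 0.1 0.  0.  0.  0.
  0.  0.  0.  0.  0.  0.  0.  0.  0.  0.  0.  0.  0.  0.  0.  0.  0. ]
 [0.  0.  0.  0.  0.  0.  0.  0.  0.  0.  0.  0.1 0.4 0.2 0.  0.  0.  0.
  0.  0.  0.  0.  0.  0.  0.  0.  0.  0.  0.  0.  0.  0.  0.  0.  0. ]
 [0.  0.  0.  0.  0.  0.  0.  0.  0.  0.  0.  0.2 0.4 0.3 0.  0.  0.  0.
  0.  0.  0.  0.  0.  0.  0.  0.  0.  0.  0.  0.  0.  0.  0.  0.  0. ]
 [0.  0.  0.  0.  0.  0.  0.  0.  0.  0.  0.  0.1 0.3 0.2 0.  0.  0.  0.
  0.  0.  0.  0.  0.  0.  0.  0.  0.  0.  0.  0.  0.  0.  0.  0.  0. ]
 [0.  0.  0.  0.  0.  0.  0.  0.  0.  0.  0.  0.1 0.3 0.2 0.  0.  0.  0.
  0.  0.  0.  0.  0.  0.  0.  0.  0.  0.  0.  0.  0.  0.  0.  0.  0. ]
 [0.  0.  0.  0.  0.  0.  0.  0.  0.  0.  0.  0.1 0.3 0.2 0.  0.  0.  0.
  0.  0.  0.  0.  0
[... 630 characters left out ...]
0.  0.  0.  0.  0.  0.  0.  0.  0.  0.  0.  0.1 0.2 0.1 0.  0.  0.  0.
  0.  0.  0.  0.  0.  0.  0.  0.  0.  0.  0.  0.  0.  0.  0.  0.  0. ]
 [0.  0.  0.  0.  0.  0.  0.  0.  0.  0.  0.  0.  0.  0.  0.  0.  0.  0.
  0.  0.  0.  0.  0.  0.  0.  0.  0.  0.  0.  0.  0.  0.  0.  0.  0. ]
 [0.  0.  0.  0.  0.  0.  0.  0.  0.  0.  0.  0.  0.  0.  0.  0.  0.  0.
  0.  0.  0.  0.  0.  0.  0.  0.  0.  0.  0.  0.  0.  0.  0.  0.  0. ]]
0.5639 [array([ 9.8 , 15.64]), array([10.39,  6.13])] [10.25 12.38]
0.5669 [array([10.7 , 15.62]), array([11.3,  6.1])] [11.16 12.35]
0.5839 [array([15.78, 15.45]), array([16.48,  5.94])] [16.3  12.19]
0.6009 [array([20.86, 15.29]), array([21.66,  5.79])] [21.44 12.03]
```

>>> {"name": "arm_command", "arguments": {
  "plan": [
    [[-1,0.06,0,0.7,0],[-1,0,0,0.5,0],[-1,0,0,0.2,0],[-1,0,0,0.2,0],[-1,0,0,0,0]]
  ]
}}

```text
clock: 7.4
tool_pos: [0.5834, 0.0702, 0.1398]
tool_rot: [-0.031, -3.141, 0.0]
contact_force: [0.1, 0.3, 0.1]
width: 0.134
finger_force: 58.7
```

```bash
python3 -c "
from h import *
st()"
```

```text
t 7.4 pos [0.5834 0.0702 0.1398] yaw 3.1218 tilt [-0.0007 -0.    ] F [0.142  0.2658 0.1403] M [0.0468 0.0374 0.026 ] w 0.1344 ff 58.7 q6 -1.489
```

>>> {"name": "arm_command", "arguments": {
  "plan": [
    [[-1,0,0,0.2,0],[-1,0,0,0.2,0],[-1,0,0,0,0]]
  ]
}}

```text
clock: 7.7
tool_pos: [0.5834, 0.0702, 0.1359]
tool_rot: [-0.031, -3.141, 0.0]
contact_force: [-0.1, 0.2, -0.5]
width: 0.129
finger_force: 58.7
```

```bash
python3 -c "
from h import *
st()"
```

```text
t 7.7 pos [0.5834 0.0702 0.1359] yaw 3.1218 tilt [-0.0005  0.    ] F [-0.1381  0.1831 -0.5123] M [ 0.0152 -0.052  -0.0357] w 0.1285 ff 58.7 q6 -1.489
```

>>> {"name": "arm_command", "arguments": {
  "plan": [
    [[-1,0,0,0.4,0],[-1,0,0,0.4,0],[-1,0,0,0.4,0],[-1,0,0,0.3,0],[-1,0,0,0,0]]
  ]
}}

```text
clock: 8.2
tool_pos: [0.5833, 0.0704, 0.1205]
tool_rot: [-0.031, -3.14, -0.0]
contact_force: [-0.1, 1.0, -1.5]
width: 0.13
finger_force: 58.7
```

```bash
python3 -c "
from h import *
st()"
```

```text
t 8.2 pos [0.5833 0.0704 0.1205] yaw 3.122 tilt [-0.001   0.0003] F [-0.1309  1.026  -1.4536] M [ 0.2579  0.0236 -0.0277] w 0.1301 ff 58.7 q6 -1.489
```

>>> {"name": "arm_command", "arguments": {
  "plan": [
    [[-1,0,0.04,0.2,0],[-1,0,0,0.2,0],[-1,0,0,0.1,0],[-1,0,0,0,0]]
  ]
}}

```text
clock: 8.6
tool_pos: [0.5835, 0.0705, 0.1161]
tool_rot: [-0.031, -3.141, 0.0]
contact_force: [-0.4, -0.2, -0.4]
width: 0.134
finger_force: 58.8
```

```bash
python3 -c "
from h import *
st()"
```

```text
t 8.6 pos [0.5835 0.0705 0.1161] yaw 3.1218 tilt [-0.0002 -0.0001] F [-0.3706 -0.1785 -0.4389] M [0.0466 0.0408 0.0224] w 0.1337 ff 58.8 q6 -1.489
```

>>> {"name": "arm_command", "arguments": {
  "plan": [
    [[-1,0,0,0.1,0],[-1,0,0,0.1,0],[-1,0,0,0,0]]
  ]
}}

```text
clock: 8.9
tool_pos: [0.5836, 0.0705, 0.1145]
tool_rot: [0.031, 3.141, -0.0]
contact_force: [-1.8, 0.0, 1.2]
width: 0.129
finger_force: 59.0
```

```bash
python3 -c "
from h import *
st()"
```

```text
t 8.9 pos [0.5836 0.0705 0.1145] yaw 3.1217 tilt [ 0.0002 -0.0001] F [-1.7886  0.0278  1.2233] M [-0.029   0.1797 -0.0004] w 0.1292 ff 59.0 q6 -1.489
```

>>> {"name": "arm_command", "arguments": {
  "plan": [
    [[-1,0.04,0,0.05,0],[-1,0,0,0,0],[-1,0,0,0,0.05],[-1,0,0,0,0.05],[-1,0,0,0,0.1],[-1,0,0,0,0]]
  ]
}}

```text
clock: 9.5
tool_pos: [0.5832, 0.0703, 0.1141]
tool_rot: [0.346, 3.122, -0.001]
contact_force: [0.5, -1.5, 4.2]
width: 0.137
finger_force: 59.2
```

```bash
python3 -c "
from h import *
st()"
```

```text
t 9.5 pos [0.5832 0.0703 0.1141] yaw 2.9207 tilt [ 0.0004 -0.0004] F [ 0.5061 -1.5059  4.1879] M [-0.2221  0.1476  0.0278] w 0.1369 ff 59.2 q6 -1.288
```

>>> {"name": "arm_command", "arguments": {
  "plan": [
    [[-1,0,-0.03,0,0.1],[-1,0,0,0,0.1],[-1,0,0,0,0.1],[-1,0,0,0,0.1],[-1,0,0,0,0]]
  ]
}}

```text
clock: 10.0
tool_pos: [0.5831, 0.0701, 0.114]
tool_rot: [0.956, 2.992, -0.0]
contact_force: [-0.4, -0.3, 1.9]
width: 0.133
finger_force: 59.2
```

```bash
python3 -c "
from h import *
st()"
```

```text
t 10.0 pos [0.5831 0.0701 0.114 ] yaw 2.5231 tilt [ 0.0002 -0.0003] F [-0.4413 -0.254   1.9491] M [-0.2472  0.1839  0.0371] w 0.1329 ff 59.2 q6 -0.89
```

>>> {"name": "arm_command", "arguments": {
  "plan": [
    [[-1,0,0,0,0.1],[-1,0,0,0,0.1],[-1,0,0,0,0],[-1,0,0,0,0]]
  ]
}}

```text
clock: 10.4
tool_pos: [0.583, 0.07, 0.1138]
tool_rot: [1.245, 2.884, -0.001]
contact_force: [-1.4, -2.2, 3.8]
width: 0.129
finger_force: 59.3
```

```bash
python3 -c "
from h import *
st()"
```

```text
t 10.4 pos [0.583  0.07   0.1138] yaw 2.3265 tilt [-0.0002 -0.0004] F [-1.366  -2.234   3.7762] M [-0.4024  0.228  -0.0303] w 0.1288 ff 59.3 q6 -0.694
```

>>> {"name": "arm_command", "arguments": {
  "plan": [
    [[-1,0,0,0,0.05],[-1,0,0,0,0.05],[-1,0,0,0,0]]
  ]
}}

```text
clock: 10.7
tool_pos: [0.5829, 0.07, 0.1138]
tool_rot: [-1.39, -2.817, 0.001]
contact_force: [-1.9, -3.4, 3.8]
width: 0.128
finger_force: 59.3
```

```bash
python3 -c "
from h import *
st()"
```

```text
t 10.7 pos [0.5829 0.07   0.1138] yaw 2.2245 tilt [-0.0004 -0.0004] F [-1.8976 -3.446   3.7709] M [-0.4361  0.3077  0.0237] w 0.1279 ff 59.3 q6 -0.592
```

```bash
cat >> h.py <<'E'
def avg(n=8):
    L=[]
    for _ in range(n):
        arm.read_camera('side'); s=arm.observe(); L.append(np.r_[s['contact_force'],s['moment']])
    L=np.array(L); print('avg',L.mean(0),'sd',L.std(0)); st()
E
python3 -c "
from h import *
avg()"
```

```text
avg [-2.2708 -3.148   2.8896 -0.5683  0.3925  0.0535] sd [0.5482 0.5676 0.3499 0.0488 0.0296 0.0241]
t 11.1 pos [0.583  0.0701 0.1138] yaw 2.2224 tilt [-0.0003 -0.0004] F [-2.3091 -3.4408  2.8983] M [-0.6493  0.4217  0.0951] w 0.1341 ff 59.3 q6 -0.59
```

>>> {"name": "arm_command", "arguments": {
  "plan": [
    [[-1,-0.05,-0.11,0,0],[-1,0,0,0,0],[-1,0,0,0,0]]
  ]
}}

```text
clock: 11.4
tool_pos: [0.5828, 0.0698, 0.114]
tool_rot: [1.393, 2.815, 0.002]
contact_force: [0.1, 1.3, 2.3]
width: 0.129
finger_force: 59.3
```

```bash
python3 -c "
from h import *
avg()"
```

```text
avg [ 0.7169  2.1504  2.7566  0.3919 -0.1629  0.0479] sd [0.4429 0.8716 0.4588 0.1189 0.0712 0.0356]
t 11.8 pos [0.5827 0.0697 0.114 ] yaw 2.2222 tilt [0.0008 0.0008] F [0.5828 3.271  2.9099] M [ 0.5781 -0.3157  0.1131] w 0.1323 ff 59.3 q6 -0.591
```

>>> {"name": "arm_command", "arguments": {
  "plan": [
    [[-1,0.03,0.04,0,0.05],[-1,0,0,0,0.05],[-1,0,0,0,0]]
  ]
}}

```text
clock: 12.1
tool_pos: [0.5827, 0.0697, 0.1138]
tool_rot: [1.534, 2.741, 0.0]
contact_force: [0.9, 2.2, 4.0]
width: 0.134
finger_force: 59.3
```

```bash
python3 -c "
from h import *
avg()"
```

```text
avg [ 0.8975  1.8345  2.7002  0.3125 -0.171   0.0299] sd [0.6405 0.3667 0.5053 0.0145 0.0185 0.022 ]
t 12.5 pos [0.5827 0.0697 0.1138] yaw 2.1221 tilt [0.0001 0.    ] F [1.2208 2.276  2.4726] M [ 0.314  -0.1946  0.0339] w 0.138 ff 59.3 q6 -0.49
```

>>> {"name": "arm_command", "arguments": {
  "plan": [
    [[-1,-0.02,-0.03,0,0.04],[-1,0,0,0,0.04],[-1,0,0,0,0]]
  ]
}}

```text
clock: 12.8
tool_pos: [0.5826, 0.0696, 0.1138]
tool_rot: [1.642, 2.678, 0.001]
contact_force: [1.0, 3.0, 3.4]
width: 0.135
finger_force: 59.3
```

```bash
python3 -c "
from h import *
avg()"
```

```text
avg [ 1.7249  2.9688  3.2172  0.5474 -0.3383  0.0266] sd [0.4173 0.5507 0.4056 0.0805 0.0334 0.0257]
t 13.2 pos [0.5826 0.0695 0.1138] yaw 2.0422 tilt [0.0003 0.0003] F [2.5282 3.6785 3.1884] M [ 0.6689 -0.3895 -0.0221] w 0.1318 ff 59.3 q6 -0.411
```

>>> {"name": "arm_command", "arguments": {
  "plan": [
    [[-1,0.05,0.07,0,0.04],[-1,0,0,0,0.04],[-1,0,0,0,0]]
  ]
}}

```text
clock: 13.5
tool_pos: [0.5826, 0.0697, 0.1137]
tool_rot: [-1.748, -2.61, 0.002]
contact_force: [0.4, 0.5, 2.4]
width: 0.133
finger_force: 59.3
```

```bash
python3 -c "
from h import *
avg()"
```

```text
avg [-0.8427  0.0915  3.3444 -0.0133  0.0701  0.0333] sd [0.6221 0.373  0.7064 0.0793 0.0576 0.037 ]
t 13.9 pos [0.5826 0.0697 0.1136] yaw 1.9618 tilt [-0.0007 -0.0007] F [-0.8787 -0.1387  4.1971] M [-0.1087  0.1431  0.0173] w 0.1353 ff 59.3 q6 -0.329
```

>>> {"name": "arm_command", "arguments": {
  "plan": [
    [[-1,0,0,0,0.03],[-1,0,0,0,0.03],[-1,0,0,0,0]]
  ]
}}

```text
clock: 14.2
tool_pos: [0.5827, 0.0699, 0.1137]
tool_rot: [-1.825, -2.557, 0.001]
contact_force: [-1.4, -0.8, 3.2]
width: 0.127
finger_force: 59.3
```

```bash
python3 -c "
from h import *
avg()"
```

```text
avg [-1.4053 -1.646   3.3157 -0.341   0.2872  0.038 ] sd [0.4779 0.8393 0.4832 0.0496 0.0392 0.0285]
t 14.6 pos [0.5827 0.0698 0.1137] yaw 1.9019 tilt [-0.0005 -0.0005] F [-1.6654 -2.4744  4.1426] M [-0.3916  0.333   0.0171] w 0.1339 ff 59.3 q6 -0.269
```

>>> {"name": "arm_command", "arguments": {
  "plan": [
    [[-1,0,0,0,0.03],[-1,0,0,0,0.03],[-1,0,0,0,0]]
  ]
}}

```text
clock: 14.9
tool_pos: [0.5827, 0.0699, 0.1137]
tool_rot: [-1.901, -2.501, 0.001]
contact_force: [-3.1, -2.8, 3.6]
width: 0.133
finger_force: 59.3
```

```bash
python3 -c "
from h import *
avg()"
```

```text
avg [-2.9081 -3.2227  2.8922 -0.5747  0.4697  0.1086] sd [0.3685 0.3917 0.3648 0.0667 0.0391 0.0364]
t 15.3 pos [0.5827 0.0699 0.1137] yaw 1.8419 tilt [-0.0005 -0.0003] F [-3.353  -3.5289  3.5504] M [-0.6713  0.5098  0.1556] w 0.1321 ff 59.3 q6 -0.209
```

>>> {"name": "arm_command", "arguments": {
  "plan": [
    [[-1,-0.04,-0.06,0,0],[-1,0,0,0,0.03],[-1,0,0,0,0],[-1,0,0,0,0]]
  ]
}}

```text
clock: 15.7
tool_pos: [0.5826, 0.0698, 0.1139]
tool_rot: [1.937, 2.473, 0.001]
contact_force: [-1.4, -1.6, 2.8]
width: 0.129
finger_force: 59.3
```

```bash
python3 -c "
from h import *
avg(10)"
```

```text
avg [-0.4465 -0.7722  2.9154 -0.1891  0.0729  0.1629] sd [0.497  0.4277 0.3447 0.0675 0.0599 0.0314]
t 16.2 pos [0.5826 0.0698 0.1139] yaw 1.812 tilt [0.0006 0.0004] F [-0.1322 -0.5941  3.2783] M [-0.0888  0.0193  0.1534] w 0.1311 ff 59.3 q6 -0.18
```

Moment rose from a 0.04 baseline to 0.16 N m, so the end stop is pressed about 0.1 rad. Turning back.

>>> {"name": "arm_command", "arguments": {
  "plan": [
    [[-1,0,0,0,-0.05],[-1,0,0,0,-0.1],[-1,0,0,0,-0.1],[-1,0,0,0,-0.1],[-1,0,0,0,-0.1],[-1,0,0,0,0]]
  ]
}}

```text
clock: 16.8
tool_pos: [0.5827, 0.0702, 0.114]
tool_rot: [1.336, 2.843, 0.002]
contact_force: [0.0, 1.4, 3.0]
width: 0.132
finger_force: 59.3
```

```bash
python3 -c "
from h import *
avg(5)"
```

```text
avg [ 1.724   2.7385  2.813   0.5361 -0.3245  0.0053] sd [0.2887 1.0291 0.5776 0.0804 0.0454 0.0508]
t 17.05 pos [0.5827 0.0701 0.1139] yaw 2.2606 tilt [0.0008 0.001 ] F [1.4868 2.9302 2.5529] M [ 0.6585 -0.3819 -0.0467] w 0.1337 ff 59.2 q6 -0.629
```

>>> {"name": "arm_command", "arguments": {
  "plan": [
    [[-1,0,0,0,-0.1],[-1,0,0,0,-0.1],[-1,0,0,0,-0.1],[-1,0,0,0,-0.1],[-1,0,0,0,0]]
  ]
}}

```text
clock: 17.55
tool_pos: [0.5827, 0.0702, 0.114]
tool_rot: [0.746, 3.051, 0.002]
contact_force: [1.9, 4.4, 3.0]
width: 0.133
finger_force: 59.3
```

```bash
python3 -c "
from h import *
avg(5)"
```

```text
avg [ 2.2656  4.6823  2.4854  0.9095 -0.4899 -0.0127] sd [0.6094 0.4142 0.5252 0.0194 0.0225 0.0263]
t 17.8 pos [0.5827 0.0702 0.114 ] yaw 2.659 tilt [0.0009 0.001 ] F [2.4917 4.4042 3.0889] M [ 0.9308 -0.488  -0.0215] w 0.1315 ff 59.2 q6 -1.027
```

>>> {"name": "arm_command", "arguments": {
  "plan": [
    [[-1,0,0.1,0,-0.08],[-1,0,0,0,-0.1],[-1,0,0,0,-0.1],[-1,0,0,0,-0.08],[-1,0,0,0,0]]
  ]
}}

```text
clock: 18.3
tool_pos: [0.5827, 0.0705, 0.1138]
tool_rot: [-0.191, -3.135, -0.0]
contact_force: [1.0, 3.3, 3.2]
width: 0.13
finger_force: 59.3
```

```bash
python3 -c "
from h import *
avg(5)"
```

```text
avg [ 1.6129  2.8101  2.86    0.5839 -0.1484 -0.0281] sd [0.5283 0.1366 0.5224 0.0285 0.0245 0.0438]
t 18.55 pos [0.5827 0.0705 0.1137] yaw 3.0198 tilt [-0.0003 -0.    ] F [1.3444 2.6572 2.177 ] M [ 0.5743 -0.1483 -0.0125] w 0.1329 ff 59.3 q6 -1.387
```

>>> {"name": "arm_command", "arguments": {
  "plan": [
    [[-1,-0.03,0.06,0,-0.05],[-1,0,0,0,-0.05],[-1,0,0,0,-0.04],[-1,0,0,0,0],[-1,0,0,0,0]]
  ]
}}

```text
clock: 19.05
tool_pos: [0.5829, 0.0707, 0.1136]
tool_rot: [0.028, -3.14, 0.001]
contact_force: [-1.2, 1.8, 3.2]
width: 0.128
finger_force: 59.3
```

```bash
python3 -c "
from h import *
avg(6)"
```

```text
avg [-2.3004  0.1286  3.3035  0.0818  0.3618 -0.0448] sd [0.419  0.49   0.4883 0.0675 0.0578 0.0274]
t 19.35 pos [0.5829 0.0707 0.1136] yaw -3.1221 tilt [-0.001  -0.0006] F [-2.48    0.6958  3.0075] M [-0.0338  0.3893 -0.0538] w 0.1326 ff 59.4 q6 -1.527
```

>>> {"name": "arm_command", "arguments": {
  "plan": [
    [[-1,0.04,0,0,-0.025],[-1,0,0,0,-0.025],[-1,0,0,0,0],[-1,0,0,0,0]]
  ]
}}

```text
clock: 19.75
tool_pos: [0.5829, 0.0708, 0.1138]
tool_rot: [-0.11, 3.14, -0.001]
contact_force: [-1.8, -1.8, 3.0]
width: 0.131
finger_force: 59.3
```

```bash
python3 -c "
from h import *
avg(6)"
```

```text
avg [-1.5387 -0.9849  3.3715 -0.2322  0.2226 -0.0242] sd [0.7223 0.6884 0.4142 0.0379 0.0179 0.0175]
t 20.05 pos [0.5829 0.0708 0.1138] yaw -3.0716 tilt [ 0.0001 -0.0003] F [-2.5437 -1.864   3.8321] M [-0.2607  0.2433 -0.0367] w 0.135 ff 59.3 q6 -1.578
```

>>> {"name": "arm_command", "arguments": {
  "plan": [
    [[-1,0.03,-0.02,0,-0.02],[-1,0,0,0,-0.02],[-1,0,0,0,0],[-1,0,0,0,0]]
  ]
}}

```text
clock: 20.45
tool_pos: [0.5827, 0.0708, 0.1139]
tool_rot: [-0.173, 3.136, 0.0]
contact_force: [-0.1, -0.6, 2.4]
width: 0.134
finger_force: 59.3
```

```bash
python3 -c "
from h import *
avg(6)"
```

```text
avg [ 0.5655 -0.4964  2.6961 -0.1182 -0.1198 -0.065 ] sd [0.5825 0.4784 0.5828 0.0338 0.0407 0.0411]
t 20.75 pos [0.5827 0.0709 0.1139] yaw -3.0314 tilt [0.0005 0.0001] F [0.8299 0.1263 3.1833] M [-0.1499 -0.1631 -0.077 ] w 0.1357 ff 59.3 q6 -1.618
```

>>> {"name": "arm_command", "arguments": {
  "plan": [
    [[-1,0,0,0,-0.03],[-1,0,0,0,0],[-1,0,0,0,0]]
  ]
}}

```text
clock: 21.05
tool_pos: [0.5826, 0.0709, 0.1138]
tool_rot: [-0.22, 3.134, 0.0]
contact_force: [1.7, -0.4, 3.4]
width: 0.129
finger_force: 59.3
```

```bash
python3 -c "
from h import *
avg(6)"
```

```text
avg [ 1.365  -0.3726  2.6831 -0.0256 -0.2761 -0.2153] sd [0.6533 0.5791 0.4756 0.0138 0.0341 0.0298]
t 21.35 pos [0.5826 0.0709 0.1138] yaw -3.0014 tilt [0.0002 0.0001] F [ 0.2384 -0.0785  2.2173] M [-0.0407 -0.2922 -0.2384] w 0.1308 ff 59.3 q6 -1.648
```

Firm home stop felt (Mz −0.22). Recentring the key in the play and pulling out.

>>> {"name": "arm_command", "arguments": {
  "plan": [
    [[-1,0,0,0,0.07],[-1,0,0,0,0.06],[-1,0,0,-0.2,0],[-1,0,0,-0.3,0],[-1,0,0,-0.3,0],[-1,0,0,0,0]]
  ]
}}

```text
clock: 21.95
tool_pos: [0.5823, 0.0708, 0.1218]
tool_rot: [0.017, -3.141, 0.0]
contact_force: [0.2, -0.1, -1.0]
width: 0.13
finger_force: 58.8
```

```bash
python3 -c "
from h import *
avg(4)"
```

```text
avg [-0.2926 -0.3215 -0.5952 -0.1119  0.0839  0.0009] sd [0.1612 0.2641 0.7455 0.0361 0.0362 0.0301]
t 22.15 pos [0.5823 0.0708 0.1215] yaw -3.1312 tilt [-0.0007 -0.0001] F [-0.1783 -0.0075  0.5713] M [-0.073   0.1132 -0.0074] w 0.1305 ff 58.8 q6 -1.518
```

>>> {"name": "arm_command", "arguments": {
  "plan": [
    [[-1,0,0,-0.3,0],[-1,0,0,-0.3,0],[-1,0,0,-0.3,0],[-1,0,0,0,0]]
  ]
}}

```text
clock: 22.55
tool_pos: [0.5829, 0.071, 0.1317]
tool_rot: [-0.016, 3.14, 0.001]
contact_force: [0.6, -0.5, -0.5]
width: 0.137
finger_force: 58.8
```

```bash
python3 -c "
from h import *
avg(4)"
```

```text
avg [-0.192  -0.149  -1.0341  0.0137  0.0033 -0.0035] sd [0.157  0.3946 0.5161 0.0346 0.0273 0.0325]
t 22.75 pos [0.5825 0.0709 0.1307] yaw -3.1313 tilt [-0.0001  0.0001] F [-0.4568 -0.2967 -1.2563] M [-0.0405  0.0324  0.0297] w 0.1323 ff 58.8 q6 -1.518
```

Free. Lift clear, then compute the way back.

>>> {"name": "arm_command", "arguments": {
  "plan": [
    [[-1,0,0,-1.5,0],[-1,0,0,-2.5,0],[-1,0,0,-3,0],[-1,0,0,0,0]]
  ]
}}

```text
clock: 23.15
tool_pos: [0.5842, 0.0709, 0.2076]
tool_rot: [-0.016, 3.132, 0.001]
contact_force: [-0.3, 0.1, 0.3]
width: 0.133
finger_force: 58.9
```

```bash
python3 -c "
from h import *
to(.4110,-.2307,.2,2.6497)
b=shot('side','side4');a=shot('top','top4')
u,v=280,180
B=cv2.resize(b[v-40:v+15,u-32:u+32],None,fx=7,fy=7,interpolation=3)
im=np.zeros((400,800,3),np.uint8);im[:385,:448]=B;im[:280,460:796]=cv2.resize(a[140:175,220:262],None,fx=8,fy=8,interpolation=3);cv2.imwrite('pics/crop4.png',im[:,:,::-1])"
```

```text
t 23.15 pos [0.5842 0.0709 0.2076] yaw -3.1314 tilt [0.0092 0.0006] F [-0.2983  0.1438  0.3273] M [-0.0161  0.0031  0.0131] w 0.1328 ff 58.9 q6 -1.518
tool shift cm [ 17.6342 -29.9844   0.5851] turn 0.5021
```

View pics/crop4.png

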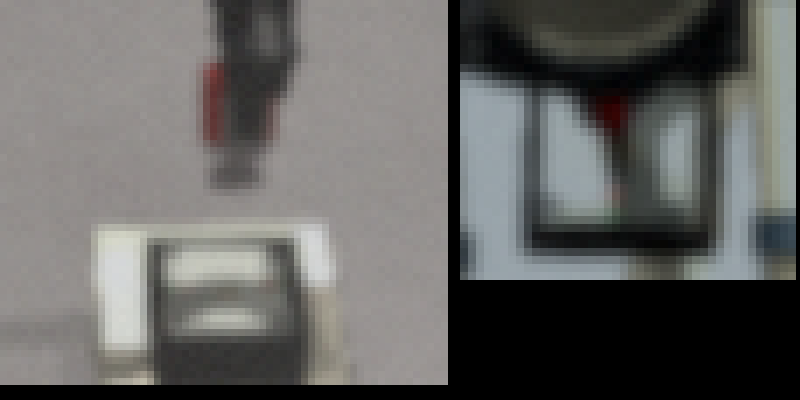

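The key hangs straight in the gripper at crop (235,130). The red mark meets the green mark at crop (615,200), so the barrel is home. Going back to the stand.

>>> {"name": "arm_command", "arguments": {
  "plan": [
    [[-1,2.2,-3.75,0,0],[-1,2.2,-3.75,0,0],[-1,2.2,-3.75,0,0],[-1,2.2,-3.75,0,0],[-1,2.2,-3.75,0,0],[-1,2.2,-3.75,0,0],[-1,2.2,-3.75,0,0],[-1,2.2,-3.75,0,0],[-1,0,0,0,0.125],[-1,0,0,0,0.125],[-1,0,0,0,0.125],[-1,0,0,0,0.125]]
  ]
}}

```text
clock: 24.45
tool_pos: [0.4089, -0.2308, 0.1993]
tool_rot: [-0.77, -3.043, -0.002]
contact_force: [-0.1, -0.6, -0.6]
width: 0.131
finger_force: 59.1
```

>>> {"name": "arm_command", "arguments": {
  "plan": [
    [[-1,0,0,3,0],[-1,0,0,3,0],[-1,0,0,2,0],[-1,0,0,0,0],[-1,0,0,0,0]]
  ]
}}

```text
clock: 24.95
tool_pos: [0.4092, -0.2307, 0.1203]
tool_rot: [-0.761, -3.046, -0.001]
contact_force: [-1.2, 0.1, -0.0]
width: 0.127
finger_force: 59.1
```

```bash
python3 -c "
from h import *
to(.4110,-.2307,.0512,2.655)"
```

```text
t 24.95 pos [ 0.4092 -0.2307  0.1203] yaw 2.6518 tilt [-0.0016  0.001 ] F [-1.1822  0.1224 -0.0093] M [ 0.0213 -0.006  -0.0311] w 0.1271 ff 59.1 q6 -1.667
tool shift cm [-0.1757  0.083   6.9104] turn -0.0032
```

>>> {"name": "arm_command", "arguments": {
  "plan": [
    [[-1,-0.18,0.08,2,0],[-1,0,0,1.5,0],[-1,0,0,0.6,0],[-1,0,0,0.3,0],[-1,0,0,0.3,0],[-1,0,0,0,0]]
  ]
}}

```text
clock: 25.55
tool_pos: [0.4117, -0.2312, 0.074]
tool_rot: [0.762, 3.048, -0.0]
contact_force: [-0.7, 0.7, -0.1]
width: 0.129
finger_force: 59.1
```

```bash
python3 -c "
from h import *
to(.4110,-.2307,.0512,2.655)"
```

```text
t 25.55 pos [ 0.4117 -0.2312  0.074 ] yaw 2.6518 tilt [ 0.0002 -0.0002] F [-0.7002  0.7248 -0.1491] M [-0.034   0.061  -0.0013] w 0.1287 ff 59.1 q6 -1.665
tool shift cm [0.082  0.0115 2.2834] turn -0.0032
```

>>> {"name": "arm_command", "arguments": {
  "plan": [
    [[-1,0.05,0,0.5,0],[-1,0,0,0.5,0],[-1,0,0,0.5,0],[-1,0,0,0.4,0],[-1,0,0,0.2,0],[-1,0,0,0.2,0],[-1,0,0,0,0]]
  ]
}}

```text
clock: 26.25
tool_pos: [0.4112, -0.2309, 0.0513]
tool_rot: [0.762, 3.048, -0.0]
contact_force: [-2.4, 1.1, 2.6]
width: 0.131
finger_force: 59.4
```

```bash
python3 -c "
from h import *
avg(4)"
```

```text
avg [-2.23    1.2532  3.319   0.2505  0.3386 -0.0025] sd [0.4958 0.795  0.6115 0.0554 0.03   0.0279]
t 26.45 pos [ 0.4112 -0.2309  0.0513] yaw 2.6518 tilt [ 0.0002 -0.0001] F [-2.0779  1.5845  3.6518] M [ 0.2971  0.3531 -0.0267] w 0.1343 ff 59.6 q6 -1.665
```

>>> {"name": "arm_command", "arguments": {
  "plan": [
    [[-1,0.05,0,0.05,0],[-1,0,0,0,0],[0.2,0,0,0,0],[0.2,0,0,0,0],[0.2,0,0,0,0],[0.2,0,0,0,0],[0.2,0,0,0,0]]
  ]
}}

```text
clock: 27.15
tool_pos: [0.4106, -0.2306, 0.0501]
tool_rot: [-0.762, -3.048, -0.0]
contact_force: [0.7, 0.7, 0.0]
width: 0.598
finger_force: 0.0
```

>>> {"name": "arm_command", "arguments": {
  "plan": [
    [[0.2,0,0,-1,0],[0.2,0,0,-3,0],[0.2,0,0,-4.5,0],[0.2,0,0,-4.5,0],[0.2,0,0,-4.5,0],[0.2,-4.5,0,0,0],[0.2,-4.5,0,0,0],[0.2,-4.5,0,0,0],[0.2,0,0,0,0]]
  ]
}}

```text
clock: 28.05
tool_pos: [0.5327, -0.2958, 0.2198]
tool_rot: [-0.76, -3.041, -0.004]
contact_force: [-0.7, 0.3, -0.9]
width: 0.599
finger_force: 0.0
```

Run:
```python
from fit import *
st()
a=shot('top','top5');b=shot('side','side5')
A=cv2.resize(a[140:260,200:360],None,fx=2.5,fy=2.5,interpolation=3);B=cv2.resize(b[215:295,180:270],None,fx=4,fy=4,interpolation=3)
im=np.zeros((330,800,3),np.uint8);im[:300,:400]=A;im[:320,420:780]=B;cv2.imwrite('pics/crop5.png',im[:,:,::-1])
for cam,I,c in(('top',a,(333,216)),('side',b,(231,263))):
    w=(c[0]-22,c[1]-22,c[0]+22,c[1]+22) if cam=='top' else (c[0]-25,c[1]-26,c[0]+25,c[1]+32)
    rd=redmask(I[w[1]:w[3],w[0]:w[2]])
    print(cam,'key',*fit(cam,rd,[h+np.array([0,0,.014]) for h in HAND],(.412,-.223,-.45),w),rd.sum())
```

```text
t 28.05 pos [ 0.5327 -0.2958  0.2198] yaw 2.6519 tilt [-0.0061  0.004 ] F [-0.6581  0.2816 -0.9206] M [0.0087 0.0757 0.0713] w 0.5986 ff 0.0 q6 -1.644
top key [ 0.42   -0.2034 -0.9654] 47.4886274509804 0.0
side key [ 0.4105 -0.2305 -0.4445] 58.934677260882566 56.97777777777778
```

View pics/crop5.png

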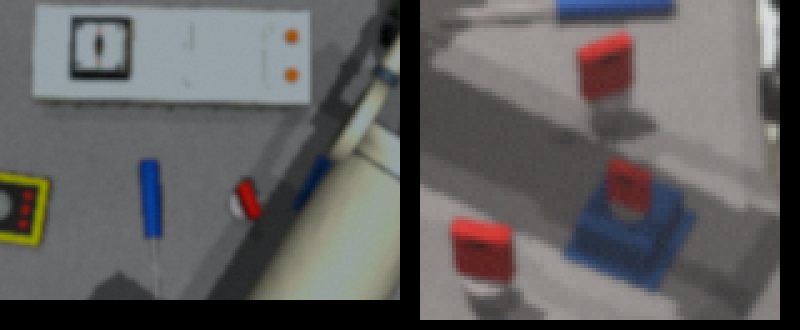

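The side view shows the key upright and fully down in its stand at crop (628,190), in the same place as at the start. The keyhole marks are in line at crop (100,45), and the other things have not moved. Handing in.

```bash
python3 -c "
from rig import arm
print(arm.finish_job())"
```

```text
the job is handed in; nothing more can be done
None
```

I did the full job and handed it in at about 28 s: the key went fully in, turned clockwise until it pressed the end stop lightly (about 0.1 rad), turned back to the firm home stop, came out, and is back in its stand, upright and fully down; no verdict was returned.

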